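Change over and start the UV ageing box

TASK

This UV ageing run is finished: lift the carrier with the browned coupons off its pins and lay it flat in the yellow return tray, and seat every carrier that has white coupons fully down on a free pair of pins in the box. With the box loaded, push the red knee of the lid stay to break it, lower the lid gently until it is fully shut, and press the green start button. Leave the beaker and the glass dish where they are.

Things in the scene. Friction and masses are not known exactly. Their poses are not given: they have to be found in the camera images.
- white1_grip (a point): Carrier with white coupons (2 or 3 of 3 are there), flat on the bench. Dark grey plate 62 (x) x 150 (y) x 6 mm, 0.25 kg; two 11 mm holes on its long centre line, 124 mm apart; black grip fin in the middle, 12 (x) x 50 (y) mm, top 50 mm above the underside; coupon strips beside it, tops at 10 mm. Point: in the fin, 36 mm above the underside. Same after a half turn.
- white2_grip (a point): Carrier with white coupons (2 or 3 of 3 are there), flat on the bench. Dark grey plate 62 (x) x 150 (y) x 6 mm, 0.25 kg; two 11 mm holes on its long centre line, 124 mm apart; black grip fin in the middle, 12 (x) x 50 (y) mm, top 50 mm above the underside; coupon strips beside it, tops at 10 mm. Point: in the fin, 36 mm above the underside. Same after a half turn.
- white3_grip (a point): Carrier with white coupons (2 or 3 of 3 are there), flat on the bench. Dark grey plate 62 (x) x 150 (y) x 6 mm, 0.25 kg; two 11 mm holes on its long centre line, 124 mm apart; black grip fin in the middle, 12 (x) x 50 (y) mm, top 50 mm above the underside; coupon strips beside it, tops at 10 mm. Point: in the fin, 36 mm above the underside. Same after a half turn.
- brown1_grip (a point): Carrier with browned coupons (1 of 3 is there), seated on pins1. Dark grey plate 62 (x) x 150 (y) x 6 mm, 0.25 kg; two 11 mm holes on its long centre line, 124 mm apart; black grip fin in the middle, 12 (x) x 50 (y) mm, top 50 mm above the underside; coupon strips beside it, tops at 10 mm. Point: in the fin, 36 mm above the underside. Same after a half turn.
- brown2_grip (a point): Carrier with browned coupons (1 of 3 is there), seated on pins2. Dark grey plate 62 (x) x 150 (y) x 6 mm, 0.25 kg; two 11 mm holes on its long centre line, 124 mm apart; black grip fin in the middle, 12 (x) x 50 (y) mm, top 50 mm above the underside; coupon strips beside it, tops at 10 mm. Point: in the fin, 36 mm above the underside. Same after a half turn.
- brown3_grip (a point): Carrier with browned coupons (1 of 3 is there), seated on pins3. Dark grey plate 62 (x) x 150 (y) x 6 mm, 0.25 kg; two 11 mm holes on its long centre line, 124 mm apart; black grip fin in the middle, 12 (x) x 50 (y) mm, top 50 mm above the underside; coupon strips beside it, tops at 10 mm. Point: in the fin, 36 mm above the underside. Same after a half turn.
- pins1 (a point): Pins pair 1 in the box: where a seated carrier's grip point lies, midway between the pins and 36 mm above the bed. y runs from pin to pin: the carrier's y must lie along it, either way round. Pins: upright, 8 mm thick, 22 mm tall, last 5 mm tapered, 124 mm apart. Pairs are 85 mm apart along x.
- pins2 (a point): Pins pair 2 in the box: where a seated carrier's grip point lies, midway between the pins and 36 mm above the bed. y runs from pin to pin: the carrier's y must lie along it, either way round. Pins: upright, 8 mm thick, 22 mm tall, last 5 mm tapered, 124 mm apart. Pairs are 85 mm apart along x.
- pins3 (a point): Pins pair 3 in the box: where a seated carrier's grip point lies, midway between the pins and 36 mm above the bed. y runs from pin to pin: the carrier's y must lie along it, either way round. Pins: upright, 8 mm thick, 22 mm tall, last 5 mm tapered, 124 mm apart. Pairs are 85 mm apart along x.
- hinge (a point): UV box (fixed): middle of the lid's hinge line, on the rim, 110 mm above the bench. x along the hinge, y level and away from the box, z up. The open box is 330 mm along x and reaches 230 mm from here to -y; walls 8 mm thick, rim 110 and bed 40 mm above the bench; then a control ledge 50 mm deep, 70 mm high. The stay is inside the end wall at -x.
- lid (a joint): Lid angle (rad): 0 propped open (10 degrees leaned back past upright), grows as it closes, 1.745 shut. Hood 330 x 230 mm, 43 mm thick to its outer side, 0.6 kg; shut, its top is at 153 mm. The straight stay blocks it. Stiff hinge: with the stay broken it stays where left; 3 to 6 N at lid_back swings it, e.g. a finger reaching down behind it.
- lid_back (a point): On the lid's outer face, middle, 165 mm from the hinge line, 65 mm short of the free edge. z: the face's outward normal; y: along the lid towards the hinge; x: along the hinge. Propped open, it is about 265 mm above the bench on the side away from the box.
- knee (a joint): Fold of the lid stay at its knee (rad): 0 straight, locked just past centre (0.07 rad); grows as it folds; about 3 with the lid shut. From about 0.3 it is well broken and no longer blocks the lid.
- knee_mid (a point): Centre of the stay's red knuckle, a cylinder 18 mm thick and 26 mm long along the hinge's x, some 65 mm above the rim, joining two 118 mm links. It folds down and towards the hinge, on a circle about stay_foot: press it down (up to 10 N). 20 to 30 mm is ample and leaves the lid near upright; farther, the lid comes down on the hand.
- stay_foot (a point): Pivot of the stay's lower link, inside the box's -x end wall, 15 mm below the rim, 150 mm from the hinge line. Axes as hinge. The knuckle moves on a circle of 118 mm about it.
- start (a joint): Start button travel (m): 0 up, 0.006 fully down; springs back. Pressed from 0.004. Takes about 5 N.
- start_top (a point): Centre of the top of the green start button, 28 mm wide, on the control ledge in front of the box, about 88 mm above the bench; pressed straight down.
- tray_in_mid (a point): Centre of the inner floor of the yellow return tray (fixed), 5 mm above the bench. Tray 110 (x) x 198 (y) mm outside, 4 mm walls, 22 mm high; a carrier fits in with its length along y.
- beaker: Glass beaker, 68 mm wide, 90 mm high, origin under its centre. To be left alone.
- dish: Low glass dish, 92 mm wide, 18 mm high, origin under its centre. To be left alone.

How it is judged:
By the outcome, as a careful person would: the job done as asked, in the order asked, and still so for the second after the job is handed in, with the robot touching nothing.
Of white1, white2, white3 only 2 to 3 are there at a start; the rules pass over those that are not, and their reading is None.
Of brown1, brown2, brown3 only 1 to 1 are there at a start; the rules pass over those that are not, and their reading is None.
At some moment in a run one of white1, white2, white3 may be knocked a few centimetres aside while the robot is not near it.
It also fails if it takes over 210 s, if anything falls off the work surface, if the arm or the gripper's body presses on something with over 40 N, if the wrist force passes 120 N, or if a joint passes its speed limit or range.

ROBOT

A 6-joint arm with a two-finger parallel gripper is mounted at the origin on the work surface. World frame = base frame: x ahead of the robot, y to its left, z up, the work surface at z = 0. Lengths are in m, angles in rad, forces in N, time in s.
With the tool pointing down it reaches from about 0.375 to 0.975 m from the base axis. Payload 3.8 kg.
Tool frame: the origin (TCP) lies on the centre line of the jaws, within the pads' length; the fingertips stand 17 mm ahead of it and the grasp point (between the pads) lies 2 mm behind it (bot.tip_extent is the distance from the TCP to the fingertips, in m); z points along the fingers, y is the line along which they close (so a half turn about z gives the same grasp; the last joint's range is limited). The gripper opens to 85 mm and grips with 20 to 120 N. Pads are 22 mm wide; open, the fingers measure 114 mm over their backs; the gripper's body (76 mm by 85 mm) begins 54 mm behind the grasp point. The pads swing forward as they close: fully open they stand 13 mm farther back than shut.
Start: joints at [-1.333, 0.264, 1.604, -0, 1.274, -0.037], TCP at [0.183, -0.65, 0.248] pointing down, gripper open.
Joint ranges: [-2.63, 2.63], [-0.94, 2.18], [0.31, 2.57], [-1.31, 4.45], [0, 2.66], [-2.55, 2.55]. Speed limits (rad/s): [2.57, 2.57, 3.14, 3.14, 3.14, 3.14].

INTERFACE

Orientations are given as a rotation vector (axis times angle).
In Python, from workcell import readout, read_camera, finish_job, bot gives the robot as it stands.
- The arm moves only by the tool jog_arm, never from a script. Its argument "deltas" is one flat list of numbers, 7 for each row, row after row: the shift along the tool's x, y, z in m, then the turn, a rotation vector about the tool's x, y, z in degrees, then the gripper command: -1 is shut, 1 is fully open, values between are in proportion. A call has 1 to 8 rows; each row is the pose to reach, as a shift and turn from the pose commanded when the call began, along the tool's axes at that moment; what a row does not reach only later rows make up. A row lasts 1/10 s, in which the tool goes at most 50 mm and 8.59 degrees, less where a joint would pass 70% of its speed; a pose out of reach is approached as far as the arm can. A call with a gripper value outside its range is refused whole. The fingers move at their own pace and stop on an object; "squeeze" is the grip in N (left out, the last holds). Time passes only in rows, so rows that repeat a pose let the fingers close. It gives the time, the measured TCP pose, the force, the opening and the grip force at its end, in the units of the state.
- readout.read_state(): the state, without advancing time (a new reading comes with each control period).
- read_camera(name): name is "scene" or "top"; returns a dict with "color" (480x640x3 uint8, blue, green, red), "fx", "fy", "cx", "cy" (pixels), "origin" and "attitude" of the camera in the world. Camera axes: x right, y down, z forward; pixel columns grow to the right and rows downward; lengths in m; the calibration is good to about 2 mm. A picture is of the moment at which its call begins. There is no depth.
- finish_job(): hands the job in; it is judged then, once.
The state is a dict: "time": time; "q": joint angles; "joint_vel": joint speeds; "joint_torque": joint torques, N m; "tool_pos": TCP position; "tcp_rot": TCP orientation; "wrist_force": force on the tool from outside, world axes, zero at the start; "torque": the same for the moment, N m; "width": opening from 0.0 (shut) to 1.0 (fully open); "grip_force": force on a finger pad.
Only numpy, scipy, OpenCV 4.12 (cv2) and the standard library are available. Lean on these libraries where they do the work, as an engineer would, in place of code of your own. Each camera call takes 0.05 s, during which the arm holds its last target. There are 200 camera calls.

## Working session

There is one attempt and no reset: what is moved stays moved. The work goes in short steps, Python scripts to look and compute and a tool call to move; the robot and the scene stay as the last step left them, time stands still between calls to the robot, and variables do not carry over. Pictures are saved under pics/ and viewed, at most 14 in all, crops included, and the job is handed in when it is done.

Besides the shell and the picture viewer there is one more tool, called after "Emit:" in YAML: its name, and indented under it one key for each argument. jog_arm: Moves the arm, as the interface text tells. Its arguments: {"type":"object","properties":{"deltas":{"type":"array"},"squeeze":{"type":"number"}},"required":["deltas"]}

```bash
mkdir -p pics; ls; python3 - <<'E'
from workcell import readout, read_camera, bot
import cv2, json, numpy as np
for n in ("scene","top"):
    c=read_camera(n); cv2.imwrite(f"pics/{n}0.png",c["color"]); print(n,{k:np.round(v,4).tolist() for k,v in c.items() if k!="color"})
s=readout.read_state(); print({k:np.round(v,3).tolist() for k,v in s.items()})
E
```

```text
pics
scene {'fx': 612.8898, 'fy': 612.8898, 'cx': 306.8462, 'cy': 240.4846, 'origin': [1.3281, 0.5249, 1.0057], 'attitude': [-1.1965, -2.2921, 1.0284]}
top {'fx': 538.0991, 'fy': 538.0991, 'cx': 325.8034, 'cy': 229.5677, 'origin': [0.3551, -0.0173, 1.54], 'attitude': [-2.135, 2.1427, -0.177]}
{'time': 0.1, 'q': [-1.333, 0.265, 1.605, -0.0, 1.274, -0.037], 'joint_vel': [0.001, -0.002, -0.002, -0.0, 0.0, -0.001], 'joint_torque': [0.0, -51.671, -36.859, -0.0, 0.006, -0.0], 'tool_pos': [0.183, -0.649, 0.247], 'tcp_rot': [-3.11, -0.43, 0.0], 'wrist_force': [-0.004, -0.175, 0.335], 'torque': [0.013, 0.018, 0.018], 'grip_force': 0.0, 'width': 1.001}
```

View pics/scene0.png

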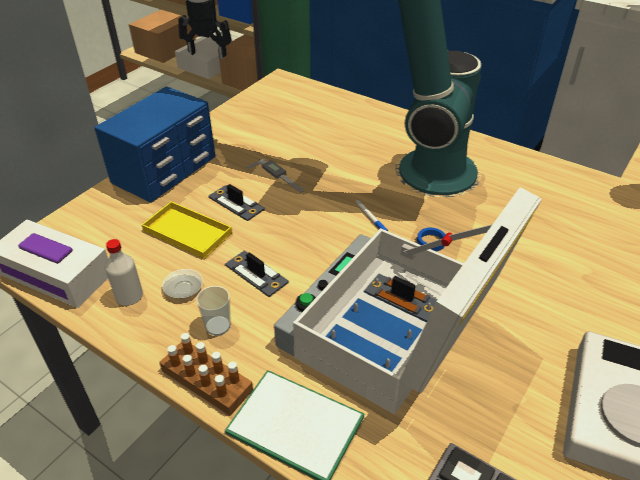

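View pics/top0.png

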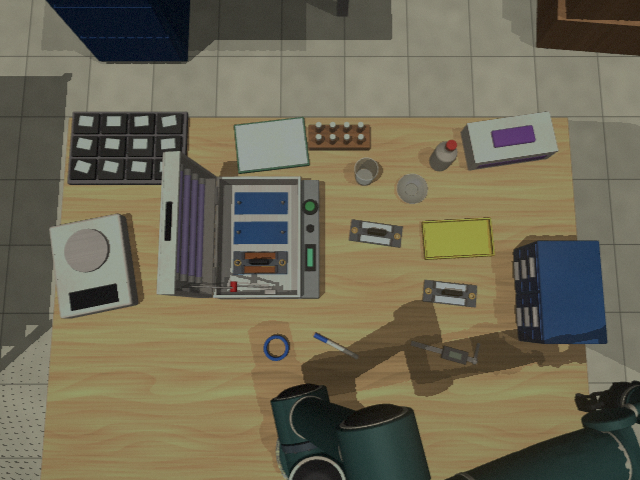

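The arm is to the lower right of the top view. Two white carriers lie at about (376,233) and (450,293) in that view, and the brown one is on the pins at (260,262). The tray is at (457,238), the button at (310,206) and the knee at (233,286). The lid is open to the left (+y).

```bash
cat > h.py <<'E'
import cv2, numpy as np
from scipy.spatial.transform import Rotation as R
from workcell import readout, read_camera, bot
class Cam:
    def __init__(s,n):
        c=read_camera(n); s.im=c["color"]; s.c=c; s.o=np.array(c["origin"])
        s.R=R.from_rotvec(c["attitude"]).as_matrix() if np.size(c["attitude"])==3 else np.array(c["attitude"])
        s.hsv=cv2.cvtColor(s.im,cv2.COLOR_BGR2HSV)
    def ray(s,p): 
        d=s.R@np.array([(p[0]-s.c["cx"])/s.c["fx"],(p[1]-s.c["cy"])/s.c["fy"],1]); return d/np.linalg.norm(d)
    def at(s,p,z):
        d=s.ray(p); return s.o+d*(z-s.o[2])/d[2]
    def px(s,w):
        v=s.R.T@(np.array(w)-s.o); return np.array([s.c["cx"]+s.c["fx"]*v[0]/v[2],s.c["cy"]+s.c["fy"]*v[1]/v[2]])
    def blobs(s,lo,hi,roi=None,amin=4):
        m=cv2.inRange(s.hsv,np.array(lo),np.array(hi))
        if roi: 
            k=np.zeros_like(m); x0,y0,x1,y1=roi; k[y0:y1,x0:x1]=1; m=m*k
        n,l,st,ce=cv2.connectedComponentsWithStats(m)
        return [(ce[i],st[i,4],l==i) for i in range(1,n) if st[i,4]>=amin]
def tri(c1,p1,c2,p2):
    a,b=c1.ray(p1),c2.ray(p2); t=np.linalg.lstsq(np.c_[a,-b],c2.o-c1.o,rcond=None)[0]
    P,Q=c1.o+a*t[0],c2.o+b*t[1]; return (P+Q)/2,np.linalg.norm(P-Q)
E
python3 - <<'E'
from h import *
np.set_printoptions(precision=4,suppress=True)
t=Cam("top"); s=Cam("scene")
for nm,lo,hi,z in [("yellow",(22,150,120),(35,255,255),.022),("green",(50,120,40),(75,255,255),.088),("red",(0,190,120),(4,255,255),.175)]:
    for c,n,r in (("top",t,0),("scene",s,0)):
        for ce,a,m in n.blobs(lo,hi,amin=25):
            print(nm,c,ce,a,n.at(ce,z), cv2.minAreaRect(np.argwhere(m)[:,::-1].astype(np.float32)) if nm=="yellow" else "")
# gold rings
for roi,z in (((345,215,408,250),.006),((418,275,482,312),.006),((228,245,292,280),.046)):
    for ce,a,m in t.blobs((12,90,60),(35,255,255),roi): 
        if a<40 : print("gold",roi,ce,a,t.at(ce,z))
im=t.im
a=cv2.resize(im[160:310,155:325],None,fx=4.4,fy=3.9,interpolation=cv2.INTER_CUBIC)
cv2.imwrite("pics/a.png",cv2.resize(im[150:310,150:330],None,fx=3.7,fy=3.7,interpolation=cv2.INTER_CUBIC))
cv2.imwrite("pics/b.png",cv2.resize(im[205:315,340:500],None,fx=5,fy=5,interpolation=cv2.INTER_CUBIC))
E
```

```text
yellow top [488.5    238.4054] 74 [ 0.5754 -0.4873  0.022 ] ((488.24676513671875, 237.1004638671875), (34.494728088378906, 2.9736833572387695), 82.40535736083984)
yellow scene [187.585  228.7153] 2301 [ 0.5831 -0.3842  0.022 ] ((187.0284423828125, 226.5395050048828), (83.03820037841797, 40.88034439086914), 27.681062698364258)
yellow scene [497.5427 266.3659] 164 [0.2822 0.2908 0.022 ] ((498.7087097167969, 264.6400146484375), (1.2564736604690552, 128.4116668701172), 33.86368942260742)
green top [309.2667 205.4   ] 30 [0.6593 0.0224 0.088 ] 
green scene [280.5133  41.0957] 1128 [-0.279  -0.7474  0.088 ] 
green scene [299.8802  12.474 ] 192 [-0.5195 -0.8377  0.088 ] 
green scene [342.64 263.48] 100 [0.5291 0.0316 0.088 ] 
green scene [305.6403 298.8201] 139 [0.6566 0.0253 0.088 ] 
red scene [447.4792 237.5625] 48 [0.4233 0.2123 0.175 ] 
red scene [112.7802 243.3846] 91 [ 0.8176 -0.3373  0.175 ] 
gold (345, 215, 408, 250) [354.0909 229.697 ] 33 [ 0.6044 -0.1049  0.006 ]
gold (345, 215, 408, 250) [396.9118 236.0294] 34 [ 0.5855 -0.2282  0.006 ]
gold (345, 215, 408, 250) [351.25   243.6944] 36 [ 0.5637 -0.0962  0.006 ]
gold (345, 215, 408, 250) [353.   248.75] 4 [ 0.549  -0.1011  0.006 ]
gold (418, 275, 482, 312) [428.  290.5] 36 [ 0.4289 -0.3125  0.006 ]
gold (418, 275, 482, 312) [471.6061 295.5152] 33 [ 0.4143 -0.4357  0.006 ]
gold (228, 245, 292, 280) [264.4444 253.9259] 27 [0.5303 0.1485 0.046 ]
gold (228, 245, 292, 280) [272.0909 256.1818] 22 [0.5239 0.1271 0.046 ]
gold (228, 245, 292, 280) [237.0769 262.3462] 26 [0.5069 0.2243 0.046 ]
gold (228, 245, 292, 280) [282.   262.16] 25 [0.507  0.0993 0.046 ]
```

View pics/a.png

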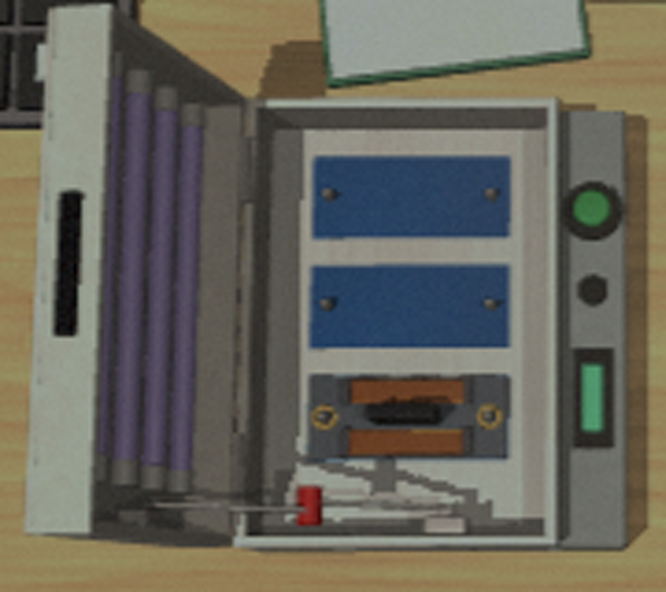

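View pics/b.png

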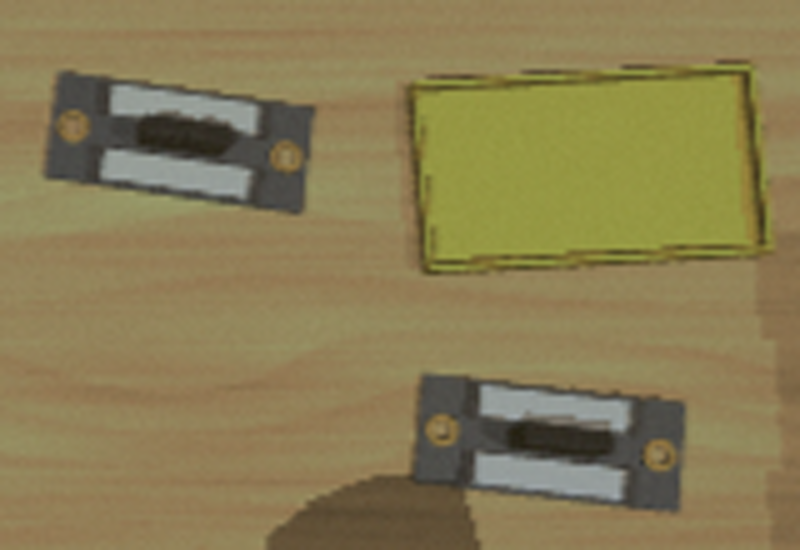

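```bash
python3 - <<'E'
from h import *
np.set_printoptions(precision=4,suppress=True)
t=Cam("top"); s=Cam("scene")
A=lambda p:((p[0]+.5)/3.7-.5+150,(p[1]+.5)/3.7-.5+150)
B=lambda p:((p[0]+.5)/5-.5+340,(p[1]+.5)/5-.5+205)
for nm,p,z in [("p3a",(330,194),.06),("p3b",(491,194),.06),("p2a",(330,302),.06),("p2b",(490,302),.06),("br a",(323.5,417),.046),("br b",(488.5,416),.046),
 ("rimFR",(557,98),.11),("rimFN",(557,545),.11),("rimHF",(250,100),.11),("rimHN",(236,545),.11),("start",(593,208),.088),("knee",(310,506),.175),("lidtopF",(110,5),.335),("lidtopN",(92,535),.335),("lidbF",(47,10),.29),("lidbN",(27,530),.29)]:
    w=t.at(A(p),z); print(nm,w)
tr=np.array([t.at(B(p),.022) for p in [(410,85),(750,65),(773,250),(425,272)]]); print(tr,tr.mean(0))
for p in [(184,133),(560,437)]: print("fin",t.at(B(p),.05))
ks=[b[0] for b in s.blobs((0,190,120),(4,255,255),(430,220,470,260),25)][0]
print("knee tri",tri(t,A((310,506)),s,ks))
print("start tri",tri(t,A((593,208)),s,(305.6,298.8)))
for z in (.1,.12): print(z)
E
```

```text
p3a [0.6754 0.221  0.06  ]
p3b [0.675  0.0988 0.06  ]
p2a [0.5923 0.2192 0.06  ]
p2b [0.5919 0.0988 0.06  ]
br a [0.507  0.2244 0.046 ]
br b [0.5073 0.1003 0.046 ]
rimFR [0.7366 0.0468 0.11  ]
rimFN [0.4083 0.0455 0.11  ]
rimHF [0.7357 0.2736 0.11  ]
rimHN [0.4091 0.2743 0.11  ]
start [0.658  0.0207 0.088 ]
knee [0.4329 0.2113 0.175 ]
lidtopF [0.7375 0.3174 0.335 ]
lidtopN [0.4069 0.3151 0.335 ]
lidbF [0.7485 0.3708 0.29  ]
lidbN [0.4121 0.3681 0.29  ]
[[ 0.6247 -0.2979  0.022 ]
 [ 0.6357 -0.4936  0.022 ]
 [ 0.5289 -0.501   0.022 ]
 [ 0.517  -0.3029  0.022 ]] [ 0.5766 -0.3988  0.022 ]
fin [ 0.5928 -0.1649  0.05  ]
fin [ 0.4225 -0.369   0.05  ]
knee tri (array([0.4316, 0.2125, 0.1812]), np.float64(0.004793345903453202))
start tri (array([0.657 , 0.0226, 0.0871]), np.float64(0.004610148436983572))
0.1
0.12
```

```bash
cat > g.py <<'E'
import sys; from h import *
# usage: g.py x y z yaw_deg : tool-frame shift (mm) and turn (deg) to the target; yaw 0 = tool y along world x, tool x along world y, pointing down
x,y,z,yaw=map(float,sys.argv[1:5]); s=readout.read_state()
T=R.from_rotvec(s["tcp_rot"]); C=R.from_euler("z",yaw,degrees=True)*R.from_matrix([[0,1,0],[1,0,0],[0,0,-1]])
d=T.inv().apply(np.array([x,y,z])-s["tool_pos"]); r=(T.inv()*C).as_rotvec(degrees=True)
print("shift",np.round(d,4),"turn",np.round(r,1),"now",np.round(s["tool_pos"],4),"yaw",np.round((T*R.from_matrix([[0,1,0],[1,0,0],[0,0,-1]]).inv()).as_rotvec(degrees=True),2),"q",np.round(s["q"],2),"t",s["time"])
E
python3 g.py .45 -.25 .25 -30; python3 g.py .507 .1615 .25 0
```

```text
shift [ 0.3653 -0.312  -0.0019] turn [ -0.   -0.  -44.3] now [ 0.1831 -0.6494  0.2478] yaw [ 3.000e-02  4.000e-02 -7.425e+01] q [-1.33  0.26  1.6  -0.    1.27 -0.04] t 0.3
shift [ 0.5318 -0.6926 -0.0016] turn [ -0.   -0.  -74.3] now [ 0.1831 -0.6494  0.2478] yaw [ 3.000e-02  4.000e-02 -7.425e+01] q [-1.33  0.26  1.6  -0.    1.27 -0.04] t 0.3
```

Emit:
jog_arm:
  deltas: [0.045,-0.038,0,0,0,-5.5,0.1,0.09,-0.077,0,0,0,-11,0.1,0.135,-0.116,0,0,0,-16.5,0.1,0.18,-0.154,0,0,0,-22,0.1,0.225,-0.193,0,0,0,-27.5,0.1,0.27,-0.23,0,0,0,-33,0.1,0.315,-0.27,0,0,0,-38.5,0.1,0.365,-0.312,0,0,0,-44.3,0.1]
  squeeze: 40

```text
time: 1.1
tool_pos: [0.4059, -0.3152, 0.2486]
tcp_rot: [2.716, 1.576, 0.001]
wrist_force: [0.9, -0.4, 0.6]
width: 0.551
grip_force: 0.0
```

```bash
python3 g.py .507 .1615 .25 0
```

```text
shift [ 0.464  -0.1487 -0.0016] turn [  0.    0.  -29.7] now [ 0.4059 -0.3152  0.2486] yaw [-2.000e-02 -5.000e-02 -2.974e+01] q [-0.71 -0.04  1.94  0.    1.24 -0.19] t 1.1
```

Emit:
jog_arm:
  deltas: [0.464,-0.149,0,0,0,-29.7,0.1,0.464,-0.149,0,0,0,-29.7,0.1,0.464,-0.149,0,0,0,-29.7,0.1,0.464,-0.149,0,0,0,-29.7,0.1,0.464,-0.149,0,0,0,-29.7,0.1,0.464,-0.149,0,0,0,-29.7,0.1,0.464,-0.149,0,0,0,-29.7,0.1,0.464,-0.149,0,0,0,-29.7,0.1]

```text
time: 1.9
tool_pos: [0.4895, 0.0762, 0.2487]
tcp_rot: [2.226, 2.216, 0.001]
wrist_force: [1.1, -1.2, -0.1]
width: 0.551
grip_force: 0.0
```

```bash
python3 g.py .507 .1615 .20 0
```

```text
shift [0.0854 0.0171 0.0487] turn [ 0.1  0.  -0.2] now [0.4895 0.0762 0.2487] yaw [-0.   -0.07 -0.24] q [ 0.1  -0.08  1.98 -0.    1.24  0.11] t 1.9
```

Emit:
jog_arm:
  deltas: [0.043,0.009,0.0,0,0,0,0.1,0.085,0.017,0.02,0,0,-0.2,0.1,0.0854,0.0171,0.055,0,0,-0.2,0.1,0.0854,0.0171,0.09,0,0,-0.2,0.1,0.0854,0.0171,0.12,0,0,-0.2,0.1,0.0854,0.0171,0.135,0,0,-0.2,0.1,0.0854,0.0171,0.135,0,0,-0.2,0.1]

```text
time: 2.6
tool_pos: [0.5048, 0.1589, 0.1108]
tcp_rot: [-2.221, -2.218, 0.007]
wrist_force: [0.7, 0.8, -0.7]
width: 0.551
grip_force: 0.0
```

```bash
python3 g.py .507 .1615 .074 0; python3 - <<'E'
from h import *
s=Cam("scene"); cv2.imwrite("pics/c.png",cv2.resize(s.im[180:400,270:550],None,fx=2.7,fy=2.7,interpolation=cv2.INTER_CUBIC))
E
```

```text
shift [0.0027 0.0024 0.0368] turn [-0.3  0.1 -0.1] now [0.5048 0.1589 0.1108] yaw [-0.08  0.3  -0.05] q [0.26 0.12 2.04 0.   0.98 0.26] t 2.6
```

View pics/c.png

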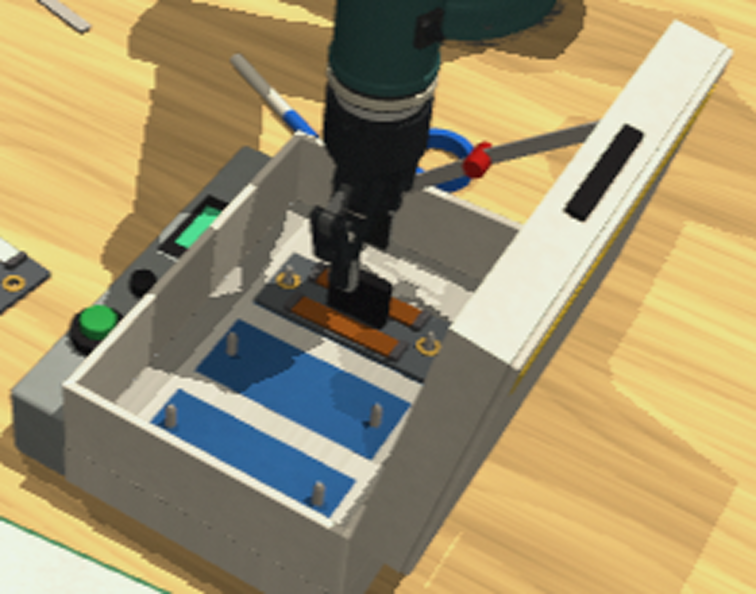

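The scene view shows the gripper above the brown carrier's fin, at about (360,295) in the crop, with the pins of pairs 2 and 3 free. Next I'll go down and grip.

Emit:
jog_arm:
  deltas: [0,0,0.015,0,0,0,0.1,0,0,0.03,0,0,0,0.1,0,0,0.04,0,0,0,0.1,0,0,0.04,0,0,0,0.1,0,0,0.04,0,0,0,0.1,0,0,0.04,0,0,0,0.1]

```text
time: 3.25
tool_pos: [0.5073, 0.1595, 0.0737]
tcp_rot: [2.222, 2.22, 0.001]
wrist_force: [0.6, 0.3, 0.8]
width: 0.552
grip_force: 0.0
```

Emit:
jog_arm:
  deltas: [0,0,0,0,0,0,-1,0,0,0,0,0,0,-1,0,0,0,0,0,0,-1,0,0,0,0,0,0,-1,0,0,0,0,0,0,-1,0,0,0,0,0,0,-1]
  squeeze: 50

```text
time: 3.85
tool_pos: [0.5073, 0.1595, 0.0739]
tcp_rot: [2.222, 2.22, 0.001]
wrist_force: [-1.3, -0.4, 4.5]
width: 0.136
grip_force: 50.2
```

Emit:
jog_arm:
  deltas: [0,0,-0.01,0,0,0,-1,0,0,-0.025,0,0,0,-1,0,0,-0.045,0,0,0,-1,0,0,-0.07,0,0,0,-1,0,0,-0.1,0,0,0,-1,0,0,-0.13,0,0,0,-1,0,0,-0.15,0,0,0,-1,0,0,-0.15,0,0,0,-1]

```text
time: 4.65
tool_pos: [0.5089, 0.16, 0.2278]
tcp_rot: [2.22, 2.218, 0.01]
wrist_force: [0.3, -0.2, -3.1]
width: 0.135
grip_force: 49.3
```

```bash
python3 g.py .5766 -.3988 .22 3.3
```

```text
shift [-0.5587  0.0682  0.0072] turn [ 0.4 -0.1 -3.4] now [0.5089 0.16   0.2278] yaw [ 0.11 -0.41 -0.06] q [0.26 0.01 1.93 0.   1.19 0.26] t 4.65
```

Emit:
jog_arm:
  deltas: [-0.02,0.002,0,0,0,0,-1,-0.05,0.006,0,0,0,0,-1,-0.085,0.01,0,0,0,-0.5,-1,-0.125,0.015,0,0,0,-1,-1,-0.165,0.02,0,0,0,-1.4,-1,-0.205,0.025,0,0,0,-1.6,-1,-0.245,0.03,0,0,0,-1.8,-1,-0.28,0.034,0,0,0,-2,-1]

```text
time: 5.45
tool_pos: [0.5394, -0.1223, 0.2216]
tcp_rot: [-2.182, -2.257, 0.002]
wrist_force: [1.7, 0.2, -3.6]
width: 0.137
grip_force: 49.2
```

Emit:
jog_arm:
  deltas: [-0.04,0.005,0,0,0,-0.4,-1,-0.08,0.01,0,0,0,-0.8,-1,-0.12,0.015,0,0,0,-1.2,-1,-0.16,0.02,0,0,0,-1.4,-1,-0.2,0.025,0,0,0,-1.4,-1,-0.24,0.03,0,0,0,-1.4,-1,-0.265,0.033,0,0,0,-1.4,-1,-0.279,0.034,0,0,0,-1.4,-1]

```text
time: 6.25
tool_pos: [0.583, -0.4, 0.2209]
tcp_rot: [-2.156, -2.281, 0.001]
wrist_force: [0.2, 0.4, -2.6]
width: 0.136
grip_force: 49.1
```

```bash
python3 g.py .5766 -.3988 .041 3.3
```

```text
shift [ 0.0013 -0.0058  0.1799] turn [-0.2 -0.1 -0.1] now [ 0.583  -0.4     0.2209] yaw [0.1  0.16 3.24] q [-0.64  0.34  1.55 -0.    1.25 -0.69] t 6.25
```

Emit:
jog_arm:
  deltas: [0.001,-0.006,0.025,0,0,0,-1,0.001,-0.006,0.06,0,0,0,-1,0.001,-0.006,0.1,0,0,0,-1,0.001,-0.006,0.135,0,0,0,-1,0.001,-0.006,0.16,0,0,0,-1,0.001,-0.006,0.172,0,0,0,-1,0.001,-0.006,0.178,0,0,0,-1,0.001,-0.006,0.181,0,0,0,-1]

```text
time: 7.05
tool_pos: [0.5783, -0.3975, 0.0424]
tcp_rot: [2.155, 2.285, 0.0]
wrist_force: [1.4, 0.7, -3.4]
width: 0.135
grip_force: 49.0
```

Emit:
jog_arm:
  deltas: [0,0,0,0,0,0,-1,0,0,0,0,0,0,-1]

```text
time: 7.25
tool_pos: [0.5791, -0.3984, 0.0442]
tcp_rot: [2.154, 2.283, 0.001]
wrist_force: [-0.1, 0.2, -2.9]
width: 0.134
grip_force: 49.0
```

Emit:
jog_arm:
  deltas: [0,0,0.002,0,0,0,-1,0,0,0.004,0,0,0,-1,0,0,0.005,0,0,0,-1,0,0,0.006,0,0,0,-1,0,0,0.006,0,0,0,-1]

```text
time: 7.75
tool_pos: [0.5782, -0.3979, 0.0379]
tcp_rot: [2.155, 2.285, 0.0]
wrist_force: [-2.9, 2.0, 4.8]
width: 0.136
grip_force: 50.4
```

Emit:
jog_arm:
  deltas: [0,0,0,0,0,0,0,0,0,0,0,0,0,0,0,0,0,0,0,0,0,0,0,-0.03,0,0,0,0,0,0,-0.07,0,0,0,0,0,0,-0.11,0,0,0,0.1,0,0,-0.14,0,0,0,0.1,0,0,-0.14,0,0,0,0.1]

```text
time: 8.55
tool_pos: [0.5813, -0.4, 0.1835]
tcp_rot: [2.148, 2.277, 0.002]
wrist_force: [0.1, -0.4, 0.6]
width: 0.549
grip_force: 0.0
```

```bash
python3 - <<'E'
from h import *
np.set_printoptions(precision=4,suppress=True)
t=Cam("top")
for ce,a,m in t.blobs((12,90,60),(35,255,255),(345,215,408,242))+t.blobs((12,90,60),(35,255,255),(418,275,482,312)):
    if 20<a<45: print("gold",ce,a,t.at(ce,.006))
cv2.imwrite("pics/d.png",cv2.resize(t.im[190:330,330:510],None,fx=4,fy=4,interpolation=cv2.INTER_CUBIC))
E
python3 g.py .4216 -.372 .10 -6.8; python3 g.py .595 -.1665 .10 -8.7
```

```text
gold [354.0882 229.7941] 34 [ 0.6042 -0.1049  0.006 ]
gold [396.8182 236.    ] 33 [ 0.5856 -0.2279  0.006 ]
gold [427.9429 290.5714] 35 [ 0.4287 -0.3124  0.006 ]
shift [ 0.0366 -0.1569  0.0793] turn [ 0.3  0.2 10.1] now [ 0.5799 -0.3991  0.1803] yaw [-0.25 -0.32  3.34] q [-0.64  0.36  1.61  0.    1.17 -0.7 ] t 8.6
shift [0.2316 0.0282 0.0794] turn [ 0.3  0.2 12. ] now [ 0.5799 -0.3991  0.1803] yaw [-0.25 -0.32  3.34] q [-0.64  0.36  1.61  0.    1.17 -0.7 ] t 8.6
```

View pics/d.png

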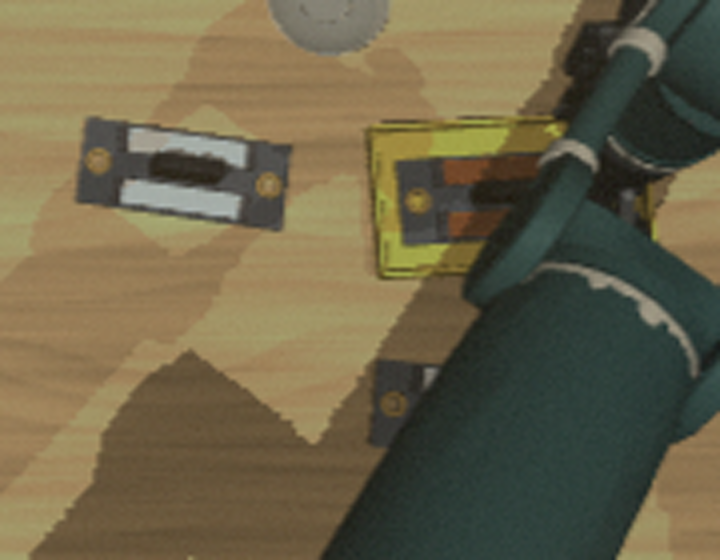

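Emit:
jog_arm:
  deltas: [0.045,0.006,0,0,0,3,0.1,0.09,0.012,0,0,0,6,0.1,0.135,0.018,0,0,0,9,0.1,0.18,0.022,0.01,0,0,12,0.1,0.22,0.027,0.03,0,0,12,0.1,0.231,0.028,0.06,0,0,12,0.1,0.2316,0.0282,0.08,0,0,12,0.1,0.2316,0.0282,0.08,0,0,12,0.1]

```text
time: 9.4
tool_pos: [0.5883, -0.1625, 0.0905]
tcp_rot: [-2.374, -2.043, 0.009]
wrist_force: [-1.4, 0.1, -0.9]
width: 0.551
grip_force: 0.0
```

Emit:
jog_arm:
  deltas: [0,0,0,0,0,0,0.1,0,0,0,0,0,0,0.1]

```text
time: 9.6
tool_pos: [0.5933, -0.1655, 0.0971]
tcp_rot: [2.383, 2.046, 0.001]
wrist_force: [-0.3, 0.7, 0.0]
width: 0.551
grip_force: 0.0
```

```bash
python3 g.py .595 -.1665 .034 -8.6
```

```text
shift [-0.0007  0.0017  0.0631] turn [ 0.1  0.  -0.1] now [ 0.5933 -0.1655  0.0971] yaw [-0.02 -0.07 -8.69] q [-0.31  0.29  1.87 -0.    0.98 -0.16] t 9.6
```

Emit:
jog_arm:
  deltas: [-0.0007,0.0017,0.015,0,0,0,0.1,-0.0007,0.0017,0.03,0,0,0,0.1,-0.0007,0.0017,0.045,0,0,0,0.1,-0.0007,0.0017,0.057,0,0,0,0.1,-0.0007,0.0017,0.063,0,0,0,0.1,-0.0007,0.0017,0.063,0,0,0,0.1,-0.0007,0.0017,0.063,0,0,0,0.1]

```text
time: 10.3
tool_pos: [0.5943, -0.1658, 0.0332]
tcp_rot: [-2.383, -2.047, 0.0]
wrist_force: [0.8, -0.6, -0.0]
width: 0.55
grip_force: 0.0
```

Emit:
jog_arm:
  deltas: [0,0,0,0,0,0,-1,0,0,0,0,0,0,-1,0,0,0,0,0,0,-1,0,0,0,0,0,0,-1,0,0,0,0,0,0,-1,0,0,0,0,0,0,-1]

```text
time: 10.9
tool_pos: [0.5949, -0.166, 0.0342]
tcp_rot: [2.382, 2.047, 0.001]
wrist_force: [0.7, 0.5, 6.3]
width: 0.128
grip_force: 49.5
```

```bash
python3 g.py .592 .161 .21 0
```

```text
shift [ 0.3228 -0.0519 -0.176 ] turn [ 0.1  0.  -8.7] now [ 0.5949 -0.166   0.0342] yaw [-0.02 -0.08 -8.66] q [-0.31  0.37  1.9   0.    0.87 -0.16] t 10.9
```

Emit:
jog_arm:
  deltas: [0,0,-0.01,0,0,0,-1,0,0,-0.03,0,0,0,-1,0,0,-0.06,0,0,0,-1,0,0,-0.1,0,0,0,-1,0,0,-0.14,0,0,-2,-1,0.02,-0.003,-0.165,0,0,-4,-1,0.05,-0.008,-0.176,0,0,-6,-1,0.09,-0.014,-0.176,0,0,-8.6,-1]

```text
time: 11.7
tool_pos: [0.5948, -0.0752, 0.212]
tcp_rot: [2.221, 2.217, 0.003]
wrist_force: [0.6, 0.5, -2.1]
width: 0.134
grip_force: 49.0
```

```bash
python3 g.py .592 .161 .21 0
```

```text
shift [ 0.2362 -0.0033  0.0017] turn [ 0.2  0.1 -0.1] now [ 0.5948 -0.0752  0.212 ] yaw [-0.07 -0.23 -0.1 ] q [-0.17  0.15  1.81 -0.    1.18 -0.17] t 11.7
```

Emit:
jog_arm:
  deltas: [0.04,0,0,0,0,0,-1,0.08,-0.001,0,0,0,0,-1,0.12,-0.002,0,0,0,0,-1,0.16,-0.002,0,0,0,0,-1,0.2,-0.003,0,0,0,0,-1,0.225,-0.003,0,0,0,0,-1,0.236,-0.0033,0,0,0,0,-1,0.236,-0.0033,0,0,0,0,-1]

```text
time: 12.5
tool_pos: [0.59, 0.1623, 0.2086]
tcp_rot: [-2.219, -2.222, 0.002]
wrist_force: [-0.7, -0.6, -2.1]
width: 0.13
grip_force: 49.0
```

Emit:
jog_arm:
  deltas: [0,0,0.02,0,0,0,-1,0,0,0.05,0,0,0,-1,0,0,0.08,0,0,0,-1,0,0,0.1,0,0,0,-1,0,0,0.105,0,0,0,-1,0,0,0.105,0,0,0,-1]

```text
time: 13.1
tool_pos: [0.5901, 0.1598, 0.1033]
tcp_rot: [-2.223, -2.218, 0.004]
wrist_force: [-0.4, 0.0, -2.1]
width: 0.136
grip_force: 48.9
```

```bash
python3 g.py .592 .161 .074 0; python3 - <<'E'
from h import *
s=Cam("scene"); t=Cam("top"); 
a=cv2.resize(s.im[200:380,300:500],None,fx=3,fy=3,interpolation=cv2.INTER_CUBIC); b=cv2.resize(t.im[180:300,220:320],None,fx=2,fy=4.5,interpolation=cv2.INTER_CUBIC)
cv2.imwrite("pics/e.png",np.hstack([a,b]))
E
```

```text
shift [0.0013 0.002  0.0293] turn [-0.1  0.1 -0.1] now [0.5901 0.1598 0.1033] yaw [-0.06  0.14 -0.13] q [ 0.22  0.27  1.88 -0.    0.99  0.23] t 13.1
```

View pics/e.png

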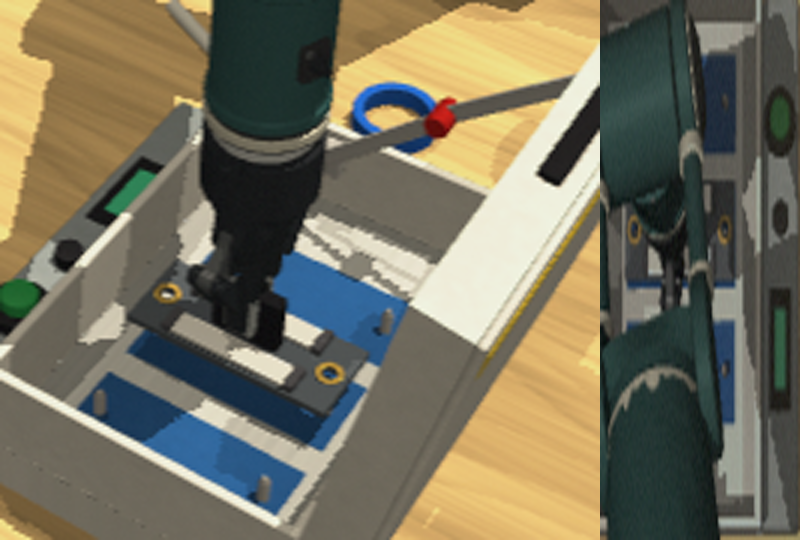

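```bash
python3 - <<'E'
from h import *
t=Cam("top"); s=readout.read_state(); z=s["tool_pos"][2]-.028
print(s["tool_pos"])
for ce,a,m in t.blobs((12,90,60),(35,255,255),(225,220,292,242),8): print(ce,a,t.at(ce,z))
E
```

```text
[0.59224122 0.16103818 0.10606925]
[236.72727273 230.54545455] 22 [0.59144342 0.22210725 0.07806925]
[281.625      230.41666667] 24 [0.59138973 0.09865326 0.07806925]
```

Emit:
jog_arm:
  deltas: [0.0006,0,0.003,0,0,0,-1,0.0006,0,0.006,0,0,0,-1,0.0006,0,0.009,0,0,0,-1,0.0006,0,0.012,0,0,0,-1,0.0006,0,0.015,0,0,0,-1,0.0006,0,0.017,0,0,0,-1,0.0006,0,0.017,0,0,0,-1]

```text
time: 13.95
tool_pos: [0.5906, 0.1619, 0.0868]
tcp_rot: [-2.222, -2.22, 0.001]
wrist_force: [0.2, 0.0, -2.6]
width: 0.133
grip_force: 49.0
```

Emit:
jog_arm:
  deltas: [0,0,0.003,0,0,0,-1,0,0,0.006,0,0,0,-1,0,0,0.009,0,0,0,-1,0,0,0.011,0,0,0,-1,0,0,0.013,0,0,0,-1,0,0,0.015,0,0,0,-1,0,0,0.015,0,0,0,-1,0,0,0.015,0,0,0,-1]

```text
time: 14.75
tool_pos: [0.591, 0.1619, 0.0742]
tcp_rot: [2.222, 2.22, 0.0]
wrist_force: [-4.4, -1.7, 7.3]
width: 0.135
grip_force: 50.6
```

Emit:
jog_arm:
  deltas: [0,0,0,0,0,0,0,0,0,0,0,0,0,0,0,0,0,0,0,0,0,0,0,-0.02,0,0,0,0,0,0,-0.05,0,0,0,0.1,0,0,-0.09,0,0,0,0.1,0,0,-0.13,0,0,0,0.1,0,0,-0.15,0,0,0,0.1]

```text
time: 15.55
tool_pos: [0.5928, 0.1624, 0.2268]
tcp_rot: [2.22, 2.218, 0.008]
wrist_force: [0.4, -0.1, 0.3]
width: 0.55
grip_force: 0.0
```

```bash
python3 g.py .4216 -.372 .2 -6.8; python3 - <<'E'
from h import *
t=Cam("top")
for z,roi in ((.046,(225,220,292,245)),(.006,(400,260,500,330))):
    for ce,a,m in t.blobs((12,90,60),(35,255,255),roi,8):
        if a<60: print(ce,a,t.at(ce,z))
E
```

```text
shift [-0.5346 -0.1709  0.025 ] turn [ 0.3 -0.1  6.7] now [0.5928 0.1624 0.2268] yaw [ 0.08 -0.34 -0.06] q [0.23 0.16 1.77 0.   1.21 0.23] t 15.55
[238.         232.45833333] 24 [0.59117296 0.22366053 0.046     ]
[281.95238095 232.14285714] 21 [0.59165646 0.1002301  0.046     ]
[428.  290.5] 36 [ 0.42892997 -0.31252952  0.006     ]
[471.60606061 295.51515152] 33 [ 0.41433193 -0.43571464  0.006     ]
```

Emit:
jog_arm:
  deltas: [-0.035,-0.011,0,0,0,0.5,0.1,-0.08,-0.025,0,0,0,1,0.1,-0.125,-0.04,0,0,0,2,0.1,-0.17,-0.054,0,0,0,3,0.1,-0.215,-0.068,0,0,0,4,0.1,-0.26,-0.083,0,0,0,5,0.1,-0.305,-0.097,0,0,0,6,0.1,-0.35,-0.112,0,0,0,6.7,0.1]

```text
time: 16.4
tool_pos: [0.4775, -0.1895, 0.2216]
tcp_rot: [-2.349, -2.086, 0.0]
wrist_force: [0.2, 0.2, -0.4]
width: 0.551
grip_force: 0.0
```

```bash
python3 g.py .4216 -.374 .1 -6.8
```

```text
shift [-0.1898 -0.0337  0.1216] turn [-0. -0.  0.] now [ 0.4775 -0.1895  0.2216] yaw [ 0.01  0.01 -6.78] q [-0.43 -0.02  1.97  0.    1.19 -0.31] t 16.4
```

Emit:
jog_arm:
  deltas: [-0.045,-0.008,0,0,0,0,0.1,-0.09,-0.016,0.01,0,0,0,0.1,-0.135,-0.024,0.03,0,0,0,0.1,-0.17,-0.03,0.06,0,0,0,0.1,-0.188,-0.033,0.09,0,0,0,0.1,-0.1898,-0.0337,0.115,0,0,0,0.1,-0.1898,-0.0337,0.12,0,0,0,0.1,-0.1898,-0.0337,0.12,0,0,0,0.1]

```text
time: 17.2
tool_pos: [0.4218, -0.3715, 0.1007]
tcp_rot: [-2.346, -2.084, 0.0]
wrist_force: [0.6, 0.2, 0.5]
width: 0.548
grip_force: 0.0
```

Emit:
jog_arm:
  deltas: [0,0,0,0,0,0,0.1,0,0,0,0,0,0,0.1]

```text
time: 17.4
tool_pos: [0.424, -0.3729, 0.1042]
tcp_rot: [2.345, 2.086, 0.0]
wrist_force: [0.1, -0.1, 0.3]
width: 0.548
grip_force: 0.0
```

```bash
python3 g.py .4216 -.374 .034 -6.8; python3 - <<'E'
from h import *
s=Cam("scene"); cv2.imwrite("pics/f.png",cv2.resize(s.im[100:320,120:420],None,fx=2.6,fy=2.6,interpolation=cv2.INTER_CUBIC))
E
```

```text
shift [-0.0012 -0.0025  0.0702] turn [0.2 0.1 0.1] now [ 0.424  -0.3729  0.1042] yaw [-0.12 -0.14 -6.7 ] q [-0.77  0.19  1.98  0.    0.97 -0.65] t 17.4
```

View pics/f.png

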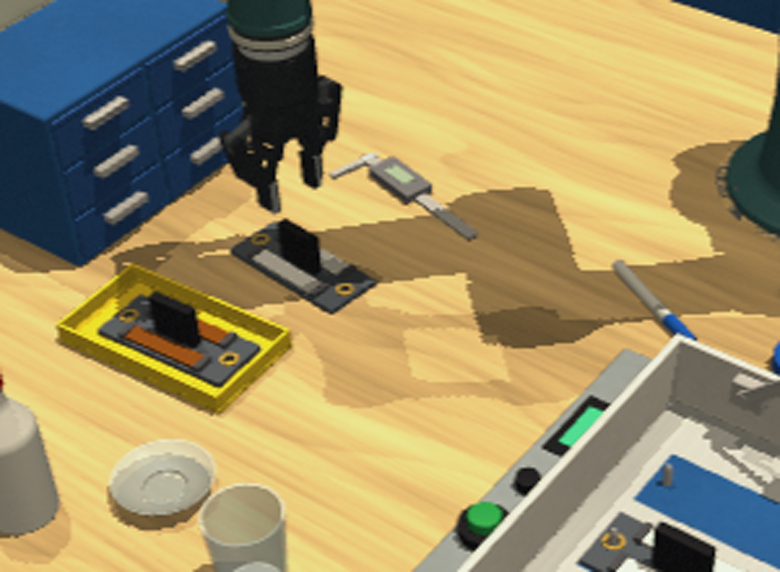

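The brown carrier lies flat in the tray. The second white carrier's rings are at (262,238) and (345,288) in this crop, so I'll check whether it has shifted.

```bash
python3 - <<'E'
from h import *
s=Cam("scene")
for ce,a,m in s.blobs((12,90,60),(35,255,255),(205,180,268,222),5):
    if a<60: print(ce,a,s.at(ce,.006))
for p in ((262,238),(345,288)): print(s.at((120+(p[0]+.5)/2.6-.5,100+(p[1]+.5)/2.6-.5),.006))
E
```

```text
[251.92 210.92] 25 [ 0.42654057 -0.30979707  0.006     ]
[ 0.4093498  -0.43219169  0.006     ]
[ 0.42442517 -0.30997834  0.006     ]
```

Emit:
jog_arm:
  deltas: [-0.0012,-0.0025,0.015,0,0,0,0.1,-0.0012,-0.0025,0.03,0,0,0,0.1,-0.0012,-0.0025,0.045,0,0,0,0.1,-0.0012,-0.0025,0.06,0,0,0,0.1,-0.0012,-0.0025,0.069,0,0,0,0.1,-0.0012,-0.0025,0.07,0,0,0,0.1,-0.0012,-0.0025,0.07,0,0,0,0.1,-0.0012,-0.0025,0.07,0,0,0,0.1]

```text
time: 18.3
tool_pos: [0.4206, -0.3739, 0.0328]
tcp_rot: [2.348, 2.086, 0.0]
wrist_force: [0.7, -0.4, 0.8]
width: 0.548
grip_force: 0.0
```

Emit:
jog_arm:
  deltas: [0,0,0,0,0,0,-1,0,0,0,0,0,0,-1,0,0,0,0,0,0,-1,0,0,0,0,0,0,-1,0,0,0,0,0,0,-1,0,0,0,0,0,0,-1]

```text
time: 18.9
tool_pos: [0.4208, -0.3739, 0.0331]
tcp_rot: [2.347, 2.086, 0.0]
wrist_force: [0.8, 0.5, 5.6]
width: 0.13
grip_force: 49.8
```

Emit:
jog_arm:
  deltas: [0,0,-0.01,0,0,0,-1,0,0,-0.03,0,0,0,-1,0,0,-0.06,0,0,0,-1,0,0,-0.1,0,0,0,-1,0,0,-0.14,0,0,0,-1,0.02,0,-0.165,0,0,-2,-1,0.05,0.005,-0.178,0,0,-4,-1,0.09,0.01,-0.178,0,0,-6.7,-1]

```text
time: 19.7
tool_pos: [0.4413, -0.2859, 0.2129]
tcp_rot: [2.22, 2.217, 0.0]
wrist_force: [0.7, 0.1, -3.2]
width: 0.131
grip_force: 48.9
```

```bash
python3 g.py .507 .161 .215 0
```

```text
shift [ 0.447   0.065  -0.0031] turn [ 0.2  0.2 -0.1] now [ 0.4413 -0.2859  0.2129] yaw [-0.16 -0.18 -0.09] q [-0.62  0.    1.96 -0.    1.17 -0.62] t 19.7
```

Emit:
jog_arm:
  deltas: [0.03,0.006,0,0,0,0,-1,0.07,0.014,0,0,0,0,-1,0.11,0.022,0,0,0,0,-1,0.15,0.03,0,0,0,0,-1,0.19,0.038,0,0,0,0,-1,0.23,0.046,0,0,0,0,-1,0.27,0.054,0,0,0,0,-1,0.31,0.062,0,0,0,0,-1]

```text
time: 20.5
tool_pos: [0.5016, 0.0263, 0.2094]
tcp_rot: [-2.221, -2.219, 0.003]
wrist_force: [0.9, 0.3, -3.4]
width: 0.132
grip_force: 48.9
```

Emit:
jog_arm:
  deltas: [0.04,0.001,0,0,0,0,-1,0.08,0.002,0,0,0,0,-1,0.115,0.003,0,0,0,0,-1,0.132,0.003,0,0,0,0,-1,0.137,0.003,0,0,0,0,-1,0.137,0.003,0,0,0,0,-1,0.137,0.003,0.02,0,0,0,-1,0.137,0.003,0.04,0,0,0,-1]

```text
time: 21.3
tool_pos: [0.5065, 0.1605, 0.1705]
tcp_rot: [2.223, 2.218, 0.001]
wrist_force: [-0.4, -0.7, -3.9]
width: 0.132
grip_force: 49.0
```

```bash
python3 g.py .507 .161 .106 0
```

```text
shift [0.0006 0.0004 0.0645] turn [ 0.1  0.  -0.1] now [0.5065 0.1605 0.1705] yaw [-0.02 -0.08 -0.11] q [ 0.26  0.06  1.99 -0.    1.09  0.26] t 21.3
```

Emit:
jog_arm:
  deltas: [0.0006,0,0.02,0,0,0,-1,0.0006,0,0.04,0,0,0,-1,0.0006,0,0.055,0,0,0,-1,0.0006,0,0.062,0,0,0,-1,0.0006,0,0.062,0,0,0,-1,0.0006,0,0.062,0,0,0,-1]

```text
time: 21.9
tool_pos: [0.5066, 0.1622, 0.1089]
tcp_rot: [2.223, 2.22, 0.001]
wrist_force: [0.4, 0.4, -2.1]
width: 0.134
grip_force: 48.8
```

```bash
python3 - <<'E'
from h import *
t=Cam("top"); s=readout.read_state(); z=s["tool_pos"][2]-.027
print(s["tool_pos"])
for ce,a,m in t.blobs((12,90,60),(35,255,255),(225,245,295,278),6): print(ce,a,t.at(ce,z))
E
```

```text
[0.50696176 0.16236779 0.10935992]
[280.62962963 261.14814815] 27 [0.50609444 0.10022744 0.08235992]
```

Emit:
jog_arm:
  deltas: [-0.0008,0.0004,0.003,0,0,0,-1,-0.0008,0.0004,0.007,0,0,0,-1,-0.0008,0.0004,0.011,0,0,0,-1,-0.0008,0.0004,0.014,0,0,0,-1,-0.0008,0.0004,0.017,0,0,0,-1,-0.0008,0.0004,0.02,0,0,0,-1,-0.0008,0.0004,0.022,0,0,0,-1,-0.0008,0.0004,0.022,0,0,0,-1]

```text
time: 22.75
tool_pos: [0.5061, 0.1615, 0.0858]
tcp_rot: [-2.222, -2.22, 0.001]
wrist_force: [-0.4, 0.2, -3.4]
width: 0.133
grip_force: 48.8
```

Emit:
jog_arm:
  deltas: [0,0,0.003,0,0,0,-1,0,0,0.006,0,0,0,-1,0,0,0.009,0,0,0,-1,0,0,0.011,0,0,0,-1,0,0,0.013,0,0,0,-1,0,0,0.015,0,0,0,-1,0,0,0.015,0,0,0,-1,0,0,0.015,0,0,0,-1]

```text
time: 23.55
tool_pos: [0.5065, 0.1616, 0.0731]
tcp_rot: [-2.222, -2.22, 0.001]
wrist_force: [-6.2, -0.5, 9.8]
width: 0.133
grip_force: 51.0
```

Emit:
jog_arm:
  deltas: [0,0,0,0,0,0,0,0,0,0,0,0,0,0,0,0,0,0,0,0,0,0,0,-0.02,0,0,0,0,0,0,-0.05,0,0,0,0,0,0,-0.09,0,0,0,0,0,0,-0.13,0,0,0,-1,0,0,-0.17,0,0,0,-1]

```text
time: 24.35
tool_pos: [0.5062, 0.1615, 0.2426]
tcp_rot: [-2.222, -2.22, 0.0]
wrist_force: [0.6, 0.1, 0.4]
width: 0.173
grip_force: 0.0
```

```bash
sed -i 's/^d=T/tilt=float(sys.argv[5]) if len(sys.argv)>5 else 0; C=C*R.from_euler("y",tilt,degrees=True)\nd=T/' g.py
python3 g.py .47 .15 .29 0 25;python3 - <<'E'
from h import *
t=Cam("top")
for ce,a,m in t.blobs((12,90,60),(35,255,255),(225,220,295,278),6): print(ce,a,t.at(ce,.046))
m=(((t.hsv[...,0]<8)|(t.hsv[...,0]>172))&(t.hsv[...,1]>130)).astype(np.uint8)[275:298,225:245]
p=np.argwhere(m)[:,::-1]+[225,275]; print(len(p),p.min(0),p.max(0),t.at(p.mean(0),.176))
s=Cam("scene")
m=(((s.hsv[...,0]<8)|(s.hsv[...,0]>172))&(s.hsv[...,1]>130)).astype(np.uint8)[220:260,430:470]
q=np.argwhere(m)[:,::-1]+[430,220]; print(len(q),tri(t,p.mean(0),s,q.mean(0)))
E
```

```text
shift [-0.0115 -0.0362 -0.0474] turn [-0.  25.  -0.1] now [0.5062 0.1615 0.2426] yaw [-0.    0.01 -0.06] q [ 0.26 -0.    1.92  0.    1.23  0.26] t 24.35
[281.85 232.15] 20 [0.5916371  0.10051755 0.046     ]
[281.71428571 262.42857143] 21 [0.50627223 0.10010376 0.046     ]
[236.83333333 264.66666667] 6 [0.50046693 0.22487515 0.046     ]
58 [230 282] [236 291] [0.43243205 0.2109113  0.176     ]
91 (array([0.43176681, 0.21235618, 0.17602787]), np.float64(0.0031628761839490446))
```

Emit:
jog_arm:
  deltas: [-0.003,-0.009,-0.012,0,6,0,-1,-0.006,-0.018,-0.024,0,12,0,-1,-0.009,-0.027,-0.036,0,18,0,-1,-0.012,-0.036,-0.047,0,25,0,-1,-0.012,-0.036,-0.047,0,25,0,-1,-0.012,-0.036,-0.047,0,25,0,-1]

```text
time: 25.05
tool_pos: [0.4706, 0.1486, 0.2875]
tcp_rot: [-1.985, -1.977, -0.437]
wrist_force: [0.3, -0.5, -0.3]
width: -0.0
grip_force: 0.0
```

```bash
python3 g.py .432 .187 .232 0 25; python3 g.py .432 .2025 .1996 0 25
```

```text
shift [ 0.0113 -0.0386  0.0664] turn [ 0.   0.1 -0.2] now [0.4706 0.1486 0.2875] yaw [24.89  0.   -0.21] q [-0.03 -0.14  2.01  0.45  1.31 -0.16] t 25.05
shift [ 0.0117 -0.0387  0.1023] turn [ 0.   0.1 -0.2] now [0.4706 0.1486 0.2875] yaw [24.89  0.   -0.21] q [-0.03 -0.14  2.01  0.45  1.31 -0.16] t 25.05
```

Emit:
jog_arm:
  deltas: [0.004,-0.013,0,0,0,0,-1,0.008,-0.026,0,0,0,0,-1,0.0113,-0.0385,0.01,0,0,0,-1,0.0113,-0.0385,0.03,0,0,0,-1,0.0113,-0.0385,0.05,0,0,0,-1,0.0113,-0.0385,0.066,0,0,0,-1,0.0113,-0.0385,0.075,0,0,0,-1,0.0113,-0.0385,0.075,0,0,0,-1]

```text
time: 25.85
tool_pos: [0.4301, 0.1926, 0.2238]
tcp_rot: [-1.978, -1.98, -0.435]
wrist_force: [0.2, 0.1, 0.4]
width: -0.001
grip_force: 0.0
```

```bash
python3 g.py .432 .2025 .1996 0 25; python3 - <<'E'
from h import *
s=Cam("scene"); cv2.imwrite("pics/k.png",cv2.resize(s.im[180:300,380:560],None,fx=4,fy=4,interpolation=cv2.INTER_CUBIC))
E
```

```text
shift [-0.0013  0.0019  0.0261] turn [-0.2  0.   0. ] now [0.4301 0.1926 0.2238] yaw [24.97  0.17  0.07] q [ 0.07 -0.16  2.15  0.48  1.17 -0.13] t 25.85
```

View pics/k.png

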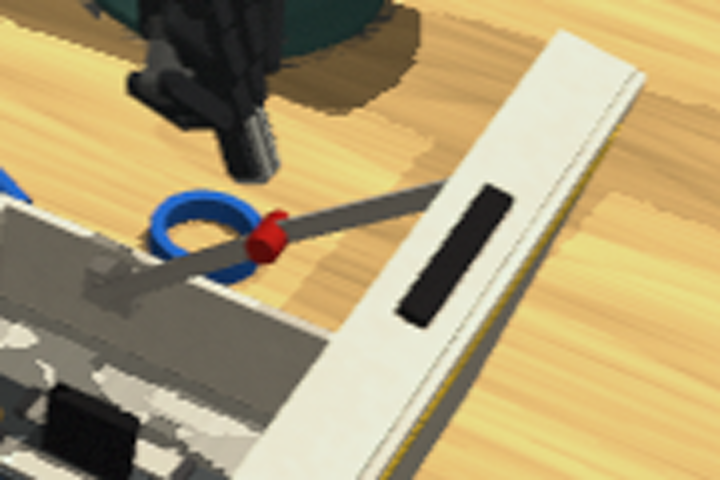

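The closed fingertips at (250,165) in the crop are aimed at the red knuckle at (267,237). Now I'll press.

Emit:
jog_arm:
  deltas: [-0.001,0.0019,0.012,0,0,0,-1,-0.001,0.0019,0.02,0,0,0,-1,-0.001,0.0019,0.025,0,0,0,-1,-0.001,0.0019,0.029,0,0,0,-1,-0.001,0.0019,0.033,0,0,0,-1,-0.001,0.0019,0.037,0,0,0,-1,-0.001,0.0019,0.037,0,0,0,-1]

```text
time: 26.6
tool_pos: [0.4338, 0.2064, 0.1908]
tcp_rot: [-1.981, -1.979, -0.439]
wrist_force: [0.3, -0.5, -0.8]
width: -0.003
grip_force: 0.0
```

Emit:
jog_arm:
  deltas: [0,0,0.004,0,0,0,-1,0.001,0,0.008,0,0,0,-1,0.002,0,0.012,0,0,0,-1,0.003,0,0.016,0,0,0,-1,0.003,0,0.018,0,0,0,-1,0.003,0,0.018,0,0,0,-1]

```text
time: 27.2
tool_pos: [0.4342, 0.2151, 0.1753]
tcp_rot: [-1.983, -1.983, -0.437]
wrist_force: [-0.9, -8.6, 3.3]
width: -0.001
grip_force: 4.4
```

```bash
python3 - <<'E'
from h import *
t=Cam("top");s=Cam("scene")
cen=[]
for c,(x0,y0,x1,y1) in ((t,(215,270,250,298)),(s,(425,215,475,270))):
    m=(((c.hsv[...,0]<8)|(c.hsv[...,0]>172))&(c.hsv[...,1]>130)).astype(np.uint8)[y0:y1,x0:x1]
    p=np.argwhere(m)[:,::-1]+[x0,y0]; print(len(p),p.mean(0) if len(p) else ""); cen.append(p.mean(0) if len(p) else None)
if cen[0] is not None: print(tri(t,cen[0],s,cen[1]))
cv2.imwrite("pics/l.png",cv2.resize(s.im[180:300,380:560],None,fx=4,fy=4,interpolation=cv2.INTER_CUBIC))
E
```

```text
29 [226.55172414 286.65517241]
65 [452.30769231 252.35384615]
(array([0.43386027, 0.23207398, 0.15276167]), np.float64(0.0012709234319904384))
```

View pics/l.png

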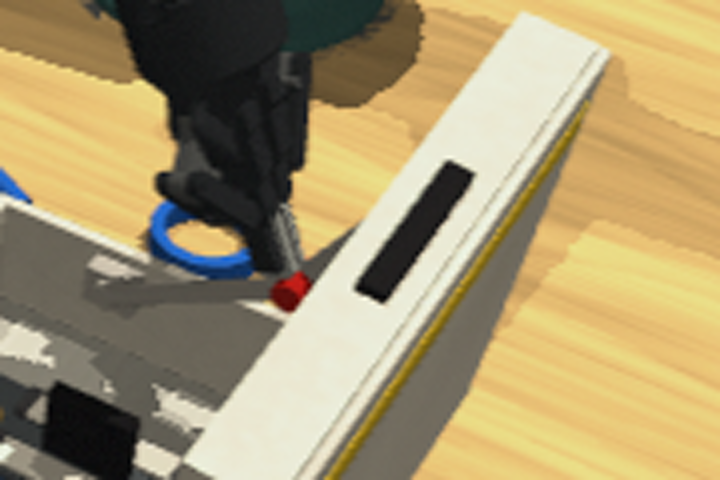

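The red knuckle is now at (290,292) in the crop. It has moved about 30 mm down and towards the hinge, the stay is broken and the lid is near upright. I'll back off along the tool axis.

Emit:
jog_arm:
  deltas: [0,0,-0.02,0,0,0,-1,0,0.005,-0.05,0,0,0,-1,0,0.02,-0.09,0,0,0,-1,0,0.035,-0.13,0,0,0,-1,0,0.05,-0.17,0,0,0,-1,0,0.07,-0.21,0,0,0,-1,0,0.08,-0.24,0,0,0,-1,0,0.08,-0.26,0,0,0,-1]

```text
time: 28.1
tool_pos: [0.5157, 0.1059, 0.4138]
tcp_rot: [-1.983, -1.98, -0.443]
wrist_force: [0.6, 0.1, -0.1]
width: -0.002
grip_force: 0.0
```

```bash
python3 g.py .56 .25 .48 0 0
```

```text
shift [0.1586 0.0442 0.001 ] turn [  0.2 -25.   -0.1] now [0.5157 0.1059 0.4138] yaw [25.01 -0.2  -0.08] q [-0.11 -0.1   1.75  0.43  1.54 -0.14] t 28.1
```

Emit:
jog_arm:
  deltas: [0.03,0.009,0,0,-5,0,-1,0.06,0.018,0,0,-10,0,-1,0.09,0.026,0,0,-15,0,-1,0.12,0.035,0,0,-20,0,-1,0.145,0.042,0,0,-25,0,-1,0.1586,0.0442,0,0,-25,0,-1,0.1586,0.0442,0,0,-25,0,-1]

```text
time: 28.8
tool_pos: [0.5582, 0.2528, 0.4783]
tcp_rot: [-2.218, -2.223, -0.001]
wrist_force: [-0.6, -0.9, 0.5]
width: -0.002
grip_force: 0.0
```

```bash
python3 g.py .572 .44 .46 0 -30
```

```text
shift [0.1871 0.0143 0.0186] turn [  0.  -30.1   0.2] now [0.5582 0.2528 0.4783] yaw [0.08 0.03 0.15] q [0.38 0.09 1.39 0.   1.66 0.38] t 28.8
```

Emit:
jog_arm:
  deltas: [0.035,0.002,0,0,-4,0,-1,0.07,0.005,0,0,-9,0,-1,0.105,0.008,0,0,-14,0,-1,0.14,0.011,0,0,-19,0,-1,0.17,0.013,0.01,0,-24,0,-1,0.187,0.0143,0.018,0,-30,0,-1,0.187,0.0143,0.018,0,-30,0,-1,0.187,0.0143,0.018,0,-30,0,-1]

```text
time: 29.6
tool_pos: [0.5732, 0.4365, 0.4574]
tcp_rot: [1.927, 1.926, -0.524]
wrist_force: [0.1, 0.4, 0.5]
width: -0.002
grip_force: 0.0
```

```bash
python3 g.py .572 .395 .29 0 -40; python3 - <<'E'
from h import *
t=Cam("top");s=Cam("scene")
a=cv2.resize(t.im[110:310,140:330],(400,420),interpolation=cv2.INTER_CUBIC);b=cv2.resize(s.im[120:420,260:560],(400,420),interpolation=cv2.INTER_CUBIC)
cv2.imwrite("pics/m.png",np.hstack([a,b]))
E
```

```text
shift [ 0.0482 -0.0004  0.1656] turn [-0.3 -9.8  0.1] now [0.5732 0.4365 0.4574] yaw [-3.017e+01  2.700e-01 -2.000e-02] q [ 0.78  0.55  0.92 -0.41  2.03  0.66] t 29.6
```

View pics/m.png

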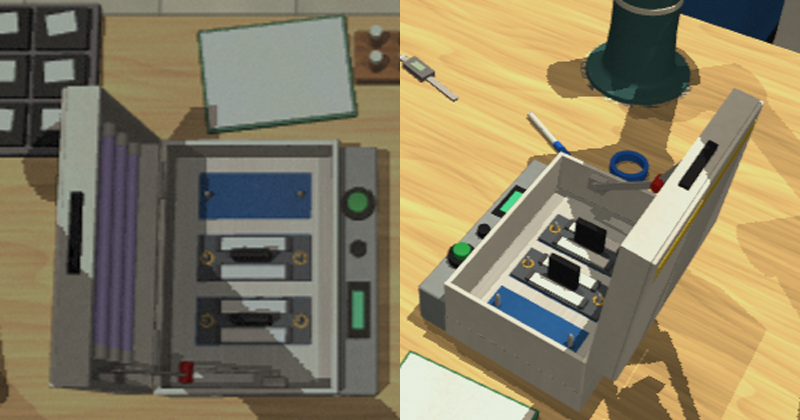

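The top view shows both white carriers on pins 1 and 2. The lid is near upright with its edge at about (95,240) in the left half. Next I'll go behind the lid.

Emit:
jog_arm:
  deltas: [0.0,0,0.03,0,-2,0,-1,0.005,0,0.065,0,-4,0,-1,0.015,0,0.1,0,-6,0,-1,0.03,0,0.13,0,-8,0,-1,0.042,0,0.155,0,-9.8,0,-1,0.048,0,0.1656,0,-9.8,0,-1,0.048,0,0.1656,0,-9.8,0,-1,0.048,0,0.1656,0,-9.8,0,-1]

```text
time: 30.5
tool_pos: [0.5732, 0.3961, 0.2956]
tcp_rot: [1.822, 1.818, -0.655]
wrist_force: [-0.6, 0.3, -0.4]
width: -0.003
grip_force: 0.0
```

```bash
cat > arc.py <<'E'
import subprocess,sys; from h import *
s=readout.read_state(); T=R.from_rotvec(s["tcp_rot"]); H=np.array([.2755,.11]); print(np.round(s["tool_pos"],4),np.round(s["wrist_force"],1),"q",np.round(s["q"],2))
for f in map(float,sys.argv[1:]):
    a=np.radians(f); P=H+.165*np.array([-np.cos(a),np.sin(a)])+.062*np.array([np.sin(a),np.cos(a)])
    print(f,np.round(P,4),np.round(T.inv().apply(np.array([.572,*P])-s["tool_pos"]),4))
E
python3 arc.py 97 94 91 88 85 82 79
```

```text
[0.5732 0.3961 0.2956] [-0.6  0.3 -0.4] q [ 0.78  0.59  1.21 -0.49  1.84  0.78]
97.0 [0.3571 0.2662] [-0.0112 -0.0013  0.0475]
94.0 [0.3489 0.2703] [-0.0202 -0.0012  0.0497]
91.0 [0.3404 0.2739] [-0.0291 -0.0012  0.0523]
88.0 [0.3317 0.2771] [-0.0377 -0.0012  0.0554]
85.0 [0.3229 0.2798] [-0.0463 -0.0012  0.059 ]
82.0 [0.3139 0.282 ] [-0.0546 -0.0011  0.0629]
79.0 [0.3049 0.2838] [-0.0627 -0.0011  0.0674]
```

Emit:
jog_arm:
  deltas: [-0.003,-0.001,0.02,0,0,0,-1,-0.008,-0.001,0.04,0,0,0,-1,-0.0112,-0.001,0.0475,0,0,0,-1,-0.0157,-0.001,0.0486,0,0,0,-1,-0.0202,-0.001,0.0497,0,0,0,-1,-0.0245,-0.001,0.051,0,0,0,-1,-0.0291,-0.001,0.0523,0,0,0,-1,-0.033,-0.001,0.054,0,0,0,-1]

```text
time: 31.3
tool_pos: [0.5718, 0.3386, 0.2736]
tcp_rot: [1.822, 1.822, -0.652]
wrist_force: [-0.4, 5.0, -3.9]
width: -0.003
grip_force: 2.6
```

```bash
python3 arc.py 88 84 80 76 72 68 64
```

```text
[0.5718 0.3386 0.2736] [-0.4  5.  -3.9] q [ 0.73  0.51  1.36 -0.5   1.75  0.77]
88.0 [0.3317 0.2771] [-0.0075  0.0002  0.0017]
84.0 [0.3199 0.2806] [-0.0188  0.0002  0.0065]
80.0 [0.3079 0.2833] [-0.0298  0.0002  0.0121]
76.0 [0.2957 0.2851] [-0.0404  0.0002  0.0184]
72.0 [0.2835 0.2861] [-0.0504  0.0002  0.0254]
68.0 [0.2712 0.2862] [-0.06    0.0002  0.0332]
64.0 [0.2589 0.2855] [-0.069   0.0002  0.0415]
```

Emit:
jog_arm:
  deltas: [-0.0075,0,0.0017,0,0,0,-1,-0.016,0,0.0052,0,0,0,-1,-0.0243,0,0.0092,0,0,0,-1,-0.0325,0,0.0136,0,0,0,-1,-0.0404,0,0.0184,0,0,0,-1,-0.048,0,0.0235,0,0,0,-1,-0.0553,0,0.0292,0,0,0,-1,-0.0622,0,0.0351,0,0,0,-1]

```text
time: 32.1
tool_pos: [0.5719, 0.267, 0.2871]
tcp_rot: [1.821, 1.82, -0.654]
wrist_force: [0.7, 5.0, -0.2]
width: 0.003
grip_force: 1.9
```

```bash
python3 arc.py 67 64 61 58 55 52 49 46 43 40
```

```text
[0.5719 0.267  0.2871] [ 0.7  5.  -0.2] q [ 0.66  0.42  1.47 -0.53  1.7   0.72]
67.0 [0.2681 0.2861] [0.0014 0.0001 0.0001]
64.0 [0.2589 0.2855] [-0.0052  0.0001  0.0064]
61.0 [0.2497 0.2844] [-0.0116  0.      0.0131]
58.0 [0.2406 0.2828] [-0.0176  0.      0.0201]
55.0 [0.2316 0.2807] [-0.0232  0.      0.0275]
52.0 [0.2228 0.2782] [-0.0284  0.      0.0351]
49.0 [0.214  0.2752] [-0.0332  0.      0.0429]
46.0 [0.2055 0.2718] [-0.0376  0.      0.0511]
43.0 [0.1971 0.2679] [-0.0416 -0.      0.0594]
40.0 [0.189  0.2636] [-0.0451 -0.      0.0679]
```

Emit:
jog_arm:
  deltas: [-0.0052,0,0.0064,0,0,0,-1,-0.0116,0,0.0131,0,0,0,-1,-0.0176,0,0.0201,0,0,0,-1,-0.0232,0,0.0275,0,0,0,-1,-0.0284,0,0.0351,0,0,0,-1,-0.0332,0,0.0429,0,0,0,-1,-0.0376,0,0.0511,0,0,0,-1,-0.0416,0,0.0594,0,0,0,-1]

```text
time: 32.9
tool_pos: [0.5713, 0.1949, 0.2666]
tcp_rot: [1.82, 1.818, -0.66]
wrist_force: [0.3, 2.3, 1.2]
width: 0.001
grip_force: 1.1
```

```bash
python3 arc.py 43 40 37 34 31 28 25 22 19
```

```text
[0.5713 0.1949 0.2666] [0.3 2.3 1.2] q [ 0.58  0.35  1.6  -0.56  1.61  0.68]
43.0 [0.1971 0.2679] [ 0.0008  0.0007 -0.0024]
40.0 [0.189  0.2636] [-0.0027  0.0007  0.0061]
37.0 [0.181  0.2588] [-0.0057  0.0007  0.0149]
34.0 [0.1734 0.2537] [-0.0083  0.0008  0.0237]
31.0 [0.166  0.2481] [-0.0104  0.0008  0.0327]
28.0 [0.1589 0.2422] [-0.012   0.0008  0.0418]
25.0 [0.1522 0.2359] [-0.0132  0.0008  0.0509]
22.0 [0.1457 0.2293] [-0.0139  0.0008  0.0601]
19.0 [0.1397 0.2223] [-0.0141  0.0008  0.0694]
```

Emit:
jog_arm:
  deltas: [-0.0027,0,0.0061,0,0,0,-1,-0.0057,0,0.0149,0,0,0,-1,-0.0083,0,0.0237,0,0,0,-1,-0.0104,0,0.0327,0,0,0,-1,-0.012,0,0.0418,0,0,0,-1,-0.0132,0,0.0509,0,0,0,-1,-0.0139,0,0.0601,0,0,0,-1,-0.014,0,0.065,0,0,0,-1]

```text
time: 33.7
tool_pos: [0.571, 0.1425, 0.2249]
tcp_rot: [1.82, 1.818, -0.661]
wrist_force: [-0.2, 1.6, 0.1]
width: -0.0
grip_force: 0.5
```

```bash
python3 arc.py 20 18 16 14 12 10 8 6 4 2 0
```

```text
[0.571  0.1425 0.2249] [-0.2  1.6  0.1] q [ 0.52  0.33  1.71 -0.59  1.51  0.68]
20.0 [0.1417 0.2247] [-0.0006  0.001   0.0007]
18.0 [0.1377 0.22  ] [-0.0005  0.001   0.0069]
16.0 [0.134  0.2151] [-0.0003  0.001   0.013 ]
14.0 [0.1304 0.2101] [0.0002 0.001  0.0191]
12.0 [0.127 0.205] [0.0008 0.0011 0.0253]
10.0 [0.1238 0.1997] [0.0017 0.0011 0.0313]
8.0 [0.1207 0.1944] [0.0028 0.0011 0.0374]
6.0 [0.1179 0.1889] [0.0041 0.0011 0.0434]
4.0 [0.1152 0.1834] [0.0056 0.0011 0.0494]
2.0 [0.1128 0.1777] [0.0074 0.0011 0.0553]
0.0 [0.1105 0.172 ] [0.0093 0.0011 0.0611]
```

Emit:
jog_arm:
  deltas: [0,0,0.0069,0,0,0,-1,0,0,0.013,0,0,0,-1,0,0,0.0191,0,0,0,-1,0.0008,0,0.0253,0,0,0,-1,0.0017,0,0.0313,0,0,0,-1,0.0028,0,0.0374,0,0,0,-1,0.0041,0,0.0434,0,0,0,-1,0.005,0,0.047,0,0,0,-1]

```text
time: 34.5
tool_pos: [0.571, 0.1169, 0.1857]
tcp_rot: [1.82, 1.818, -0.66]
wrist_force: [-0.2, 0.4, 0.3]
width: -0.002
grip_force: 0.0
```

```bash
python3 arc.py 4 2 0
```

```text
[0.571  0.1169 0.1857] [-0.2  0.4  0.3] q [ 0.48  0.35  1.77 -0.61  1.43  0.7 ]
4.0 [0.1152 0.1834] [0.0002 0.001  0.0029]
2.0 [0.1128 0.1777] [0.0019 0.001  0.0088]
0.0 [0.1105 0.172 ] [0.0039 0.001  0.0146]
```

Emit:
jog_arm:
  deltas: [0.0003,0,0.003,0,0,0,-1,0.001,0,0.006,0,0,0,-1,0.0019,0,0.009,0,0,0,-1,0.003,0,0.012,0,0,0,-1,0.004,0,0.0146,0,0,0,-1,0.004,0,0.0146,0,0,0,-1]

```text
time: 35.1
tool_pos: [0.571, 0.1109, 0.1723]
tcp_rot: [1.82, 1.818, -0.66]
wrist_force: [-0.8, 0.1, -0.4]
width: 0.001
grip_force: 0.0
```

```bash
python3 arc.py 0; python3 - <<'E'
from h import *
s=Cam("scene")
cv2.imwrite("pics/n.png",cv2.resize(s.im[140:420,240:560],None,fx=2.3,fy=2.1,interpolation=cv2.INTER_CUBIC))
E
```

```text
[0.571  0.1109 0.1723] [-0.8  0.1 -0.4] q [ 0.48  0.36  1.78 -0.61  1.41  0.71]
0.0 [0.1105 0.172 ] [-0.0001  0.001   0.0005]
```

View pics/n.png

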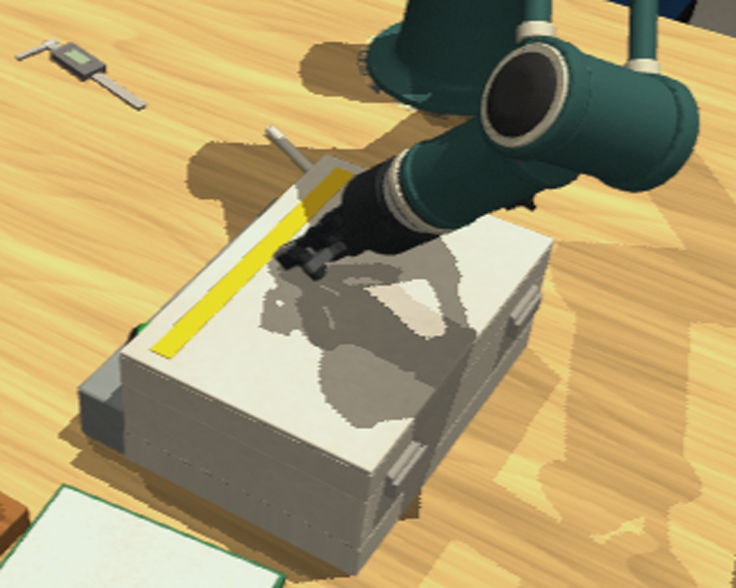

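The lid now looks shut, with the seam between it and the box closed. I'll press lightly on it to confirm.

Emit:
jog_arm:
  deltas: [0.0006,0,0.0008,0,0,0,-1,0.0013,0,0.0015,0,0,0,-1,0.0019,0,0.0023,0,0,0,-1,0.0026,0,0.003,0,0,0,-1,0.0026,0,0.003,0,0,0,-1]

```text
time: 35.65
tool_pos: [0.5715, 0.1112, 0.171]
tcp_rot: [1.82, 1.816, -0.659]
wrist_force: [-3.1, 1.3, 8.8]
width: -0.003
grip_force: 4.3
```

Emit:
jog_arm:
  deltas: [0,0,-0.02,0,0,0,-1,0,0,-0.05,0,5,0,-1,0,0,-0.09,0,12,0,-1,0,0,-0.12,0,20,0,-1,0,0,-0.14,0,28,0,-1,0,0,-0.14,0,36,0,-1,0,0,-0.14,0,40,0,-1,0,0,-0.14,0,40,0,-1]

```text
time: 36.45
tool_pos: [0.5716, 0.1988, 0.2774]
tcp_rot: [-2.225, -2.216, -0.006]
wrist_force: [-0.0, -0.2, -0.3]
width: 0.002
grip_force: 0.0
```

```bash
python3 g.py .6575 .021 .23 0 15; python3 - <<'E'
from h import *
t=Cam("top")
for ce,a,m in t.blobs((45,100,40),(80,255,255),(295,190,325,225),15): print(ce,a,t.at(ce,.088))
E
```

```text
shift [-0.1777  0.0865  0.0468] turn [ 0.1 14.8 -0.2] now [0.5716 0.1988 0.2774] yaw [ 0.23 -0.09 -0.24] q [0.29 0.11 1.73 0.   1.3  0.29] t 36.45
[308.80851064 206.80851064] 47 [0.6553659  0.02367054 0.088     ]
```

Emit:
jog_arm:
  deltas: [-0.035,0.017,0,0,3,0,-1,-0.07,0.034,0,0,6,0,-1,-0.105,0.051,0,0,9,0,-1,-0.14,0.068,0,0,12,0,-1,-0.17,0.083,0.02,0,15,0,-1,-0.177,0.0855,0.047,0,15,0,-1,-0.177,0.0855,0.08,0,15,0,-1,-0.177,0.0855,0.11,0,15,0,-1]

```text
time: 37.3
tool_pos: [0.6564, 0.0241, 0.1632]
tcp_rot: [-2.08, -2.078, -0.273]
wrist_force: [0.0, -0.5, -0.2]
width: -0.002
grip_force: 0.0
```

Emit:
jog_arm:
  deltas: [0,0,0,0,0,0,-1,0,0,0,0,0,0,-1]

```text
time: 37.5
tool_pos: [0.6561, 0.0251, 0.1646]
tcp_rot: [-2.078, -2.078, -0.274]
wrist_force: [0.2, -0.2, 0.4]
width: -0.001
grip_force: 0.0
```

```bash
python3 g.py .6565 .022 .107 0 15;python3 - <<'E'
from h import *
s=Cam("scene")
cv2.imwrite("pics/o.png",cv2.resize(s.im[200:380,240:420],None,fx=3.3,fy=3.3,interpolation=cv2.INTER_CUBIC))
E
```

```text
shift [-0.0181  0.0006  0.0548] turn [-0.2 -0.2 -0. ] now [0.6561 0.0251 0.1646] yaw [15.19  0.19 -0.  ] q [-0.13  0.31  1.73  0.29  1.16 -0.25] t 37.5
```

View pics/o.png

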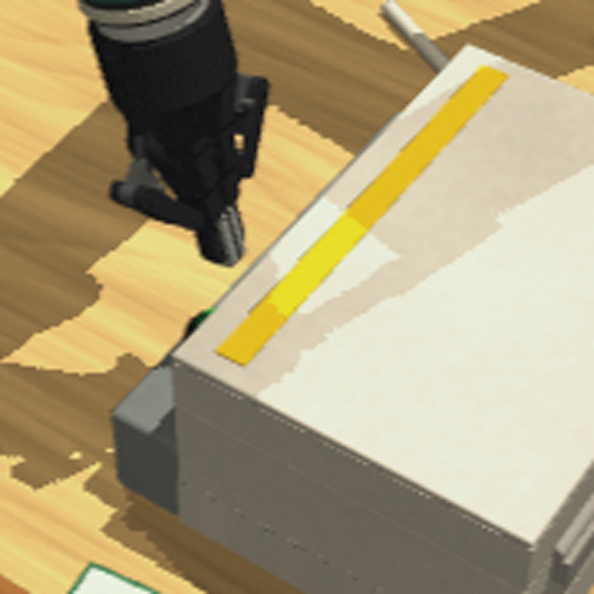

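The lid seam is closed and the fingertips at (225,250) in the crop are above the green button at (205,320). Now I'll press.

Emit:
jog_arm:
  deltas: [-0.008,0.0006,0.02,0,0,0,-1,-0.014,0.0006,0.04,0,0,0,-1,-0.017,0.0006,0.05,0,0,0,-1,-0.0181,0.0006,0.055,0,0,0,-1,-0.0189,0.0006,0.058,0,0,0,-1,-0.0194,0.0006,0.06,0,0,0,-1,-0.0194,0.0006,0.06,0,0,0,-1]

```text
time: 38.25
tool_pos: [0.6579, 0.0212, 0.1044]
tcp_rot: [-2.081, -2.08, -0.28]
wrist_force: [-2.4, -0.6, 4.4]
width: 0.002
grip_force: 2.4
```

Emit:
jog_arm:
  deltas: [-0.0005,0,0.002,0,0,0,-1,-0.001,0,0.004,0,0,0,-1,-0.0015,0,0.006,0,0,0,-1,-0.0018,0,0.007,0,0,0,-1,-0.0018,0,0.007,0,0,0,-1,-0.0018,0,0.007,0,0,0,-1]

```text
time: 38.85
tool_pos: [0.6583, 0.0213, 0.1034]
tcp_rot: [-2.079, -2.081, -0.282]
wrist_force: [-14.9, -3.4, 32.0]
width: 0.002
grip_force: 15.9
```

Emit:
jog_arm:
  deltas: [0.0016,0,-0.006,0,0,0,-1,0.0016,0,-0.006,0,0,0,-1,0.0016,0,-0.006,0,0,0,-1]

```text
time: 39.15
tool_pos: [0.6591, 0.0211, 0.1041]
tcp_rot: [-2.083, -2.081, -0.283]
wrist_force: [-0.8, -0.5, 10.4]
width: -0.003
grip_force: 5.3
```

Emit:
jog_arm:
  deltas: [0.0005,0,-0.002,0,0,0,-1,0.0005,0,-0.002,0,0,0,-1,0.0005,0,-0.002,0,0,0,-1]

```text
time: 39.45
tool_pos: [0.6588, 0.0211, 0.1047]
tcp_rot: [-2.083, -2.08, -0.281]
wrist_force: [3.0, 0.2, 4.4]
width: -0.0
grip_force: 2.3
```

Emit:
jog_arm:
  deltas: [0.0005,0,-0.002,0,0,0,-1,0.0005,0,-0.002,0,0,0,-1,0.0005,0,-0.002,0,0,0,-1]

```text
time: 39.75
tool_pos: [0.6577, 0.021, 0.1059]
tcp_rot: [-2.081, -2.079, -0.278]
wrist_force: [3.0, -0.4, 3.9]
width: -0.001
grip_force: 1.9
```

Emit:
jog_arm:
  deltas: [0.0005,0,-0.002,0,0,0,-1,0.0005,0,-0.002,0,0,0,-1,0.0005,0,-0.002,0,0,0,-1]

```text
time: 40.05
tool_pos: [0.657, 0.021, 0.1076]
tcp_rot: [-2.081, -2.079, -0.277]
wrist_force: [2.5, -0.2, 3.4]
width: 0.002
grip_force: 1.5
```

Emit:
jog_arm:
  deltas: [0.0005,0,-0.002,0,0,0,-1,0.0005,0,-0.002,0,0,0,-1,0.0005,0,-0.002,0,0,0,-1]

```text
time: 40.35
tool_pos: [0.6567, 0.021, 0.1095]
tcp_rot: [-2.08, -2.078, -0.276]
wrist_force: [0.9, -0.0, 0.7]
width: -0.002
grip_force: 0.9
```

Emit:
jog_arm:
  deltas: [0.0005,0,-0.002,0,0,0,-1,0.0005,0,-0.002,0,0,0,-1,0.0005,0,-0.002,0,0,0,-1]

```text
time: 40.65
tool_pos: [0.6566, 0.021, 0.1114]
tcp_rot: [-2.08, -2.078, -0.276]
wrist_force: [0.0, -0.5, -0.3]
width: 0.001
grip_force: 0.0
```

The button went its full 6 mm: contact began at about 0.1095 and it bottomed at 0.1035. I'll retract and check.

Emit:
jog_arm:
  deltas: [0,0,-0.02,0,0,0,-1,0,0,-0.05,0,0,0,-1,-0.02,0,-0.09,0,0,0,-1,-0.06,0,-0.13,0,0,0,-1,-0.1,0,-0.15,0,0,0,-1,-0.14,0,-0.15,0,0,0,-1,-0.15,0,-0.15,0,0,0,-1,-0.15,0,-0.15,0,0,0,-1]

```text
time: 41.45
tool_pos: [0.6562, -0.1647, 0.2159]
tcp_rot: [-2.083, -2.074, -0.276]
wrist_force: [1.2, 1.2, -0.8]
width: -0.002
grip_force: 0.0
```

```bash
python3 - <<'E'
from h import *
s=Cam("scene"); cv2.imwrite("pics/p.png",s.im)
E
```

```text
(no output)
```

View pics/p.png

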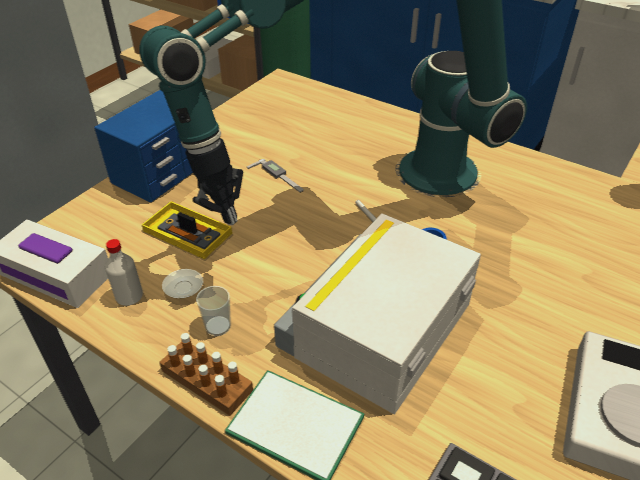

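The lid is shut, the brown carrier lies in the tray at (187,229), the beaker and dish are where they were, and the arm is clear. Handing in.

```bash
python3 -c "
from workcell import finish_job; print(finish_job())"
```

```text
the job is handed in; nothing more can be done
None
```

I handed the job in after about 41 s of robot time. The brown carrier is flat in the return tray, both white carriers are seated on pins 1 and 2, the lid is shut and the start button was pressed fully; the hand-in gave no verdict.

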